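# Seat the thermocouple probe in the test kiln's lid port

### The arm

A 6-joint arm with a two-finger parallel gripper is mounted at the origin on the work surface. World frame = base frame: x ahead of the robot, y to its left, z up, the work surface at z = 0. Lengths are in m, angles in rad, forces in N, time in s.
With the tool pointing down it reaches from about 0.425 to 0.95 m from the base axis. Payload 3.5 kg.
Tool frame: the origin (TCP) lies between the finger pads; the fingertips stand 14 mm ahead of it and the grasp point (between the pads) lies 5 mm behind it; z points along the fingers, y is the direction in which the jaws open and shut (so a half turn about z gives the same grasp; the last joint's range is limited). The gripper opens to 85 mm and grips with 20 to 120 N. Pads are 22 mm wide; open, the fingers measure 114 mm over their backs; the gripper's body (76 mm by 85 mm) begins 54 mm behind the grasp point. The pads swing forward as they close: fully open they stand 13 mm farther back than shut.
Start: joints at [-1.386, 0.286, 1.577, -0, 1.279, -0.15], TCP at [0.222, -0.637, 0.245] pointing down, gripper open.
Joint ranges: [-2.77, 2.77], [-0.9, 2.22], [0.21, 2.48], [-1.53, 4.67], [0.24, 2.81], [-2.84, 2.84]. Speed limits (rad/s): [2.79, 2.79, 3.14, 3.14, 3.14, 3.14].

### API

Orientations are given as a unit quaternion [x, y, z, w].
In Python, from plant import ctrl gives the robot as it stands. The module is installed in compiled form; this text tells all that it offers.
- The arm moves only by the tool servo_tool, never from a script. Its argument "increments" is text: rows parted by semicolons, each of 7 numbers parted by spaces: the turn, a rotation vector about the tool's x, y, z in rad, then the shift along the tool's x, y, z in cm, then the finger opening in cm, from 0 to 8.54. In form: ax ay az dx dy dz claw; .... A call has 1 to 10 rows; each row is the pose to reach, as a shift and turn from the pose commanded when the call began, along the tool's axes at that moment; what a row does not reach only later rows make up. A row lasts 1/12 s, in which the tool goes at most 41.7 mm and 7.16 degrees, less where a joint would pass 70% of its speed; a pose out of reach is approached as far as the arm can. A call with a gripper value outside its range is refused whole. The fingers move at their own pace and stop on an object; "grip_force" is the grip in N (left out, the last holds). Time passes only in rows, so rows that repeat a pose let the fingers close. It gives the time, the measured TCP pose, the force and the opening at its end, in the units of the state.
- ctrl.get_state(): the state, without advancing time (a new reading comes with each control period).
- ctrl.read_camera(name): name is "side" or "top" or "wrist"; returns (picture, depth): 384x512x3 uint8, red, green, blue; 384x512 float32, m along the optical axis (not along the pixel's ray), 0 where there is no reading.
- ctrl.camera_info(name): a dict with "camera_matrix" (3x3 intrinsics, pixels), "world_to_cam" (4x4, takes a point from world to camera coordinates). Camera axes: x right, y down, z forward; pixel columns grow to the right and rows downward; lengths in m; the calibration is good to about 2 mm. A picture is of the moment at which its call begins: read the wrist's pose just before it. camera_info takes no time and is no camera call; for the wrist camera it gives the pose at the moment of the call.
- ctrl.sign_off(): hands the job in, once; it reports no verdict.
The state is a dict: "time": time; "qpos": joint angles; "dq": joint speeds; "joint_efforts": joint torques, N m; "eef_pos": TCP position; "tcp_rot": TCP orientation; "contact_force": force on the tool from outside, world axes, zero at the start; "wrist_torque": the same for the moment, N m; "opening": opening from 0.0 (shut) to 1.0 (fully open).
Only numpy, scipy, OpenCV 4.12 (cv2) and the standard library are available. Lean on these libraries where they do the work, as an engineer would, in place of code of your own. Each camera call takes 0.05 s, during which the arm holds its last target.

### The job

Fit the kiln's temperature probe for the next test firing: lift the probe out of its wooden stand, rest its tip on the steel lid of the small round kiln and slide it lightly across the lid until it drops through the hidden spring flap into the port, then lower it gently until its flange sits flat on the lid, and let go. The sheath is brittle ceramic, so never press or knock it hard against the kiln, do not let it drop in, and leave the other things on the bench where they are.

Things in the scene. Friction and masses are not known exactly. Their poses are not given: they have to be found in the camera images.
- probe: Thermocouple probe, 136 mm tall, about 0.16 kg, standing upright in the stand at the start. Origin at the lowest point of the tip, z up along its axis. From the tip up: cream ceramic sheath 12 mm in diameter with a hemispherical closed end (0 to 60 mm), steel flange 34 mm in diameter (60 to 66 mm), square blue head 28 x 28 mm with sides along its x and y (66 to 136 mm), the part to grip. The whole probe is rigid.
- probe_tip (a point): the lowest point of the probe's round tip (same point as the probe's origin)
- stand: Wooden block 80 x 80 x 70 mm fixed to the bench, origin at the centre of its underside. A blind hole 16 mm wide in the middle of its top holds the sheath; the flange rests on its top (z = 70 mm).
- kiln: Round bench-top test kiln, fixed, steel jacket 244 mm in diameter, origin on its axis at bench level, z up. A grey terminal box 105 mm high sticks out 47 mm on its +y side. On top a lift-off lid, a dark steel disc 248 mm in diameter, its flat top 150 mm above the bench; the lid sits tight and does not turn under light forces.
- lid_mid (a point): Centre of the lid's top face, on the kiln's axis, 150 mm above the bench, under the wooden knob (30 mm wide, 19 mm high). The port, a round hole 18 mm wide through the 30 mm thick lid into the empty chamber, has its centre 60 mm from here. A flush spring flap of the lid's own finish shuts it, leaving a hairline at most; hinged at the edge nearest the knob, it swings down at about 0.6 N and leaves 16 mm free.
- start_mark (a point): Point on the lid's top, 60 mm from its centre on the line to the white lug (8 mm wide) on the jacket's rim. Here the lid is always plain, a good place to set the tip down. The hidden port's centre lies on the same 60 mm circle, 0.25 to 1.25 rad (15 to 75 mm along the arc) anticlockwise from here as seen from above, different each time because the lid is put on by hand; it is not measured.
- jar: bystander: lidded raw clay jar, 86 mm wide, 100 mm tall, origin under its foot
- bowl: bystander: pinkish bisque bowl, 100 mm wide, 50 mm tall, origin under its foot
- cones: bystander: three pyrometric cones standing on a clay strip, 28 x 75 x 67 mm, origin under its centre
- glaze: bystander: small glass jar with white cap, 52 mm wide, 65 mm tall, origin under its centre
- prop: bystander: tubular kiln prop, 40 mm wide, 60 mm tall, upright, origin under its centre
- turner: bystander: loop turning tool with wooden handle, 175 mm long, lying flat, origin under its middle
- bung: bystander: cream clay spy-hole bung, 48 mm wide, 42 mm tall, origin under its centre

How it is judged:
On the way, in this order (a step that is already met when the one before it is completed fails the run):
1. the probe is lifted out of the stand (tip more than 80 mm above the bench) (height (world z) of probe_tip above 0.08 m), for 0.1 s.
2. the probe's tip rests on the lid's top, pressed with 0.5 to 20 N, for 0.3 s (z of probe_tip in the frame of kiln between 0.145 and 0.153 m and horizontal distance between probe_tip and kiln below 0.11 m and contact force between probe and kiln between 0.5 and 20 N), for 0.3 s.
3. the probe's tip has dropped into the port, more than 15 mm below the lid's top (z of probe_tip in the frame of kiln below 0.135 m and horizontal distance between probe_tip and kiln below 0.075 m), for 0.1 s.
At the end, for the whole second after the job is handed in: The probe stands upright (within 0.06 rad) in the lid's port with its flange resting flat on the lid (tip 60 mm below the lid's top, within 2.5 mm), at rest and released (z of probe_tip in the frame of kiln between 0.086 and 0.0925 m and horizontal distance between probe_tip and kiln between 0.05 and 0.07 m and angle between probe's own z axis and vertical below 0.06 rad and linear speed of probe below 0.02 m/s and contact force between probe and the fingers below 0.05 N); the robot touches nothing.
It fails at once if the probe pressed or knocked against the kiln with more than 40 N (contact force between probe and kiln above 40 N).
It fails at once if the probe dropped into the port (faster than 0.35 m/s with its tip below the lid's top) (z of probe_tip in the frame of kiln below 0.146 m and horizontal distance between probe_tip and kiln below 0.08 m and linear speed of probe above 0.35 m/s).
It fails at once if a bystander moved by more than 20 mm (distance of any of jar, bowl, cones, glaze, prop, turner, bung from where it was at the start of the episode above 0.02 m).
It also fails if it takes over 72 s, if anything falls off the work surface, if the arm or the gripper's body presses on something with over 40 N, if the wrist force passes 120 N, or if a joint passes its speed limit or range.

## Working session

There is one attempt and no reset: what is moved stays moved. The work goes in short steps, Python scripts to look and compute and a tool call to move; the robot and the scene stay as the last step left them, time stands still between calls to the robot, and variables do not carry over. Pictures are saved under pics/ and viewed, and the job is handed in when it is done.

Besides the shell and the picture viewer there is one more tool, called after "Request:" as a command line: name --argument value ..., lists and objects as JSON in quotes. servo_tool: Moves the arm, as the interface text tells. Its arguments: {"type":"object","properties":{"increments":{"type":"string"},"grip_force":{"type":"number"}},"required":["increments"]}

```bash
mkdir -p pics
cat > h.py <<'E'
import numpy as np, cv2
from plant import ctrl
def snap(n,f):
    info=ctrl.camera_info(n); im,d=ctrl.read_camera(n)
    cv2.imwrite('pics/'+f+'.png',im[:,:,::-1]); np.savez('pics/'+f+'.npz',im=im,d=d,K=info['camera_matrix'],T=info['world_to_cam'])
    return im,d,np.array(info['camera_matrix']),np.array(info['world_to_cam'])
def ld(f):
    z=np.load('pics/'+f+'.npz'); return z['im'],z['d'],z['K'],z['T']
def ray(K,T,u,v):
    R=T[:3,:3];c=-R.T@T[:3,3];return c,R.T@np.linalg.solve(K,[u,v,1.])
def onz(K,T,u,v,z):
    c,r=ray(K,T,u,v);return c+r*(z-c[2])/r[2]
def cloud(d,K,T):
    v,u=np.mgrid[:d.shape[0],:d.shape[1]]
    p=np.stack([(u-K[0,2])/K[0,0]*d,(v-K[1,2])/K[1,1]*d,d],-1)
    return (p-T[:3,3])@T[:3,:3]
E
python3 - <<'E'
from h import *
s=ctrl.get_state(); print(s)
for n in ['side','top','wrist']:
    im,d,K,T=snap(n,n+'0'); R=T[:3,:3];print(n,K[0],(-R.T@T[:3,3]).round(3),R[2].round(3))
E
```

```text
{'time': 0.0, 'qpos': array([-1.38601342e+00,  2.87200868e-01,  1.57818897e+00,  2.21545107e-05,
        1.27857517e+00, -1.49976702e-01]), 'dq': array([-0.00120822, -0.00022711,  0.00136187,  0.00058558,  0.00037889,
        0.00056413]), 'joint_efforts': array([ 7.15149071e-06, -4.05982876e+01, -2.92628074e+01, -1.43885995e-04,
        5.71145807e-03, -6.41840884e-06]), 'eef_pos': array([ 0.22169779, -0.63689466,  0.24391718]), 'tcp_rot': array([ 9.86024514e-01,  1.66596069e-01, -1.00398730e-05, -1.18618240e-03]), 'contact_force': array([ 0.03523398, -0.51687539,  0.4099814 ]), 'wrist_torque': array([ 0.01349419,  0.01631197, -0.01479485]), 'opening': 1.0009202123088272}
side [408.10079429   0.         250.4538761 ] [ 0.204 -1.13   0.834] [ 0.253  0.818 -0.516]
top [368.83097478   0.         249.56013377] [0.327 0.016 1.133] [ 0.224 -0.007 -0.974]
wrist [285.88564337   0.         253.97968228] [ 0.289 -0.615  0.373] [-0.262 -0.089 -0.961]
```

View pics/side0.png

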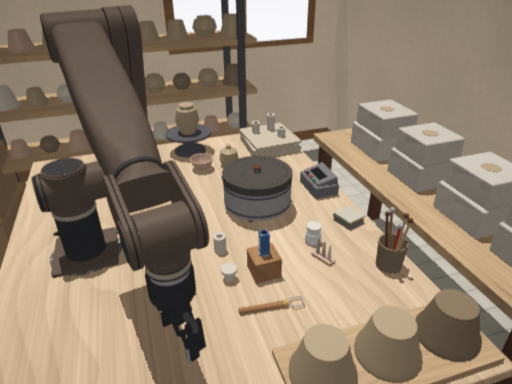

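View pics/top0.png

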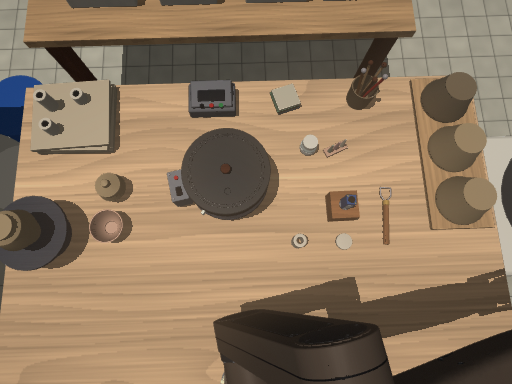

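View pics/wrist0.png

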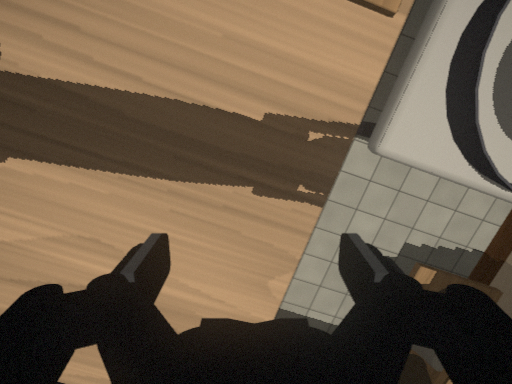

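The top view shows the kiln lid near (226,172), its white lug near (203,212), and the stand with the blue head near (345,203). Next I'll zoom in and measure.

Run:
```python
from h import *
im,d,K,T=ld('top0')
c=im[110:250,160:400]; cv2.imwrite('pics/topz.png',cv2.resize(c,None,fx=3.3,fy=3.3,interpolation=cv2.INTER_CUBIC)[:,:,::-1])
P=cloud(d,K,T)
print('lid depth z',P[160:190:10,200:215:5,2].round(4).tolist())
m=(abs(P[:,:,2]-.150)<.008)
m[:, :150]=0;m[:,300:]=0; m[:110]=0;m[240:]=0
cs,_=cv2.findContours(m.astype(np.uint8),cv2.RETR_EXTERNAL,cv2.CHAIN_APPROX_NONE);c=max(cs,key=cv2.contourArea)
q=np.array([onz(K,T,u,v,.15)[:2] for u,v in c[:,0]])
q=q.astype(np.float32)*1000
e=cv2.fitEllipse(q);print('lid ellipse',e, cv2.minEnclosingCircle(q))
hsv=cv2.cvtColor(im,cv2.COLOR_RGB2HSV)
sub=np.s_[170:230,180:225]
w=((hsv[...,1]<50)&(hsv[...,2]>150)); 
v,u=np.nonzero(w[195:225,190:215]);v+=195;u+=190;print('lug',list(zip(u,v)), P[v,u].round(3).tolist())
b=((hsv[...,0]>100)&(hsv[...,0]<130)&(hsv[...,1]>80));b[:180]=0;b[230:]=0;b[:,:320]=0;b[:,370:]=0
v,u=np.nonzero(b);print('blue',u.min(),u.max(),v.min(),v.max(),len(u))
h=P[v,u];t=h[abs(h[:,2]-h[:,2].max())<.006];print(h[:,2].max(),len(t),t.mean(0),t.min(0),t.max(0))
tq=(t[:,:2]*1000).astype(np.float32);print(cv2.minAreaRect(tq))
# stand top
m=(abs(P[...,2]-.07)<.006);m[:180]=0;m[235:]=0;m[:,:320]=0;m[:,375:]=0
print('stand',m.sum(),cv2.minAreaRect((P[m][:,:2]*1000).astype(np.float32)))
```

```text
lid depth z [[0.1461, 0.148, 0.1524], [0.1504, 0.1476, 0.1506], [0.1518, 0.1491, 0.1511]]
lid ellipse ((597.4290161132812, 74.62422180175781), (245.00196838378906, 245.759765625), 102.33637237548828) ((597.4274291992188, 74.53251647949219), 124.23956298828125)
lug [(np.int64(202), np.int64(210)), (np.int64(203), np.int64(210)), (np.int64(202), np.int64(211)), (np.int64(203), np.int64(211)), (np.int64(204), np.int64(211)), (np.int64(201), np.int64(212)), (np.int64(202), np.int64(212)), (np.int64(203), np.int64(212)), (np.int64(202), np.int64(213))] [[0.492, 0.143, 0.122], [0.492, 0.141, 0.12], [0.489, 0.144, 0.12], [0.49, 0.141, 0.118], [0.489, 0.138, 0.12], [0.486, 0.146, 0.123], [0.487, 0.144, 0.118], [0.487, 0.141, 0.118], [0.483, 0.143, 0.124]]
blue 347 355 195 203 29
0.1490484319264819 28 [ 0.50355587 -0.26449275  0.14566497] [ 0.49330219 -0.2770287   0.14342401] [ 0.51640499 -0.25283474  0.14904843]
((504.79571533203125, -264.929443359375), (23.293663024902344, 23.114967346191406), 87.0490493774414)
stand 566 ((504.8436279296875, -265.5864562988281), (80.6408920288086, 81.25004577636719), 0.6140469312667847)
```

View pics/topz.png

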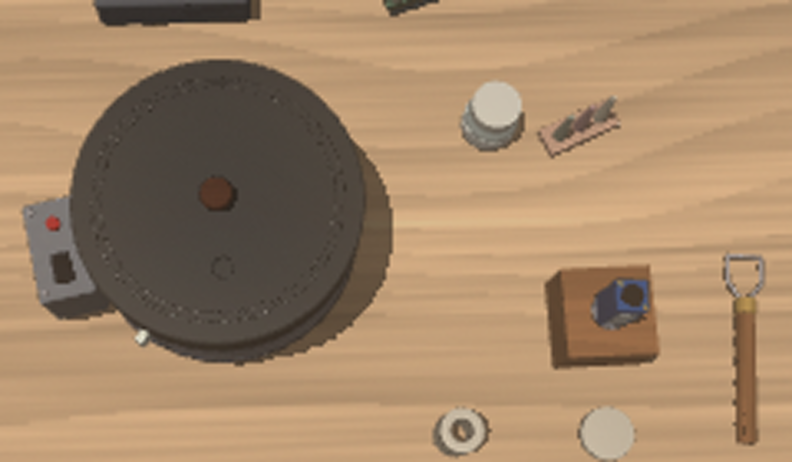

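```bash
cat >> h.py <<'E'
from scipy.spatial.transform import Rotation as Ro
def inc(p,yaw=None):
    "tool-frame increments (cm, rad) from measured pose to world TCP p with tool x yaw (pointing straight down)"
    s=ctrl.get_state();R=Ro.from_quat(s['tcp_rot']);M=R.as_matrix()
    sh=M.T@(np.array(p)-s['eef_pos'])*100
    y0=np.arctan2(M[1,0],M[0,0]); yaw=y0 if yaw is None else yaw
    G=Ro.from_matrix(np.array([[np.cos(yaw),np.sin(yaw),0],[np.sin(yaw),-np.cos(yaw),0],[0,0,-1]]))
    print('yaw now',y0.round(4),'shift cm',sh.round(3),'rotvec',(R.inv()*G).as_rotvec().round(4))
E
python3 - <<'E'
from h import *
inc([.505,-.265,.27])
im,d,K,T=ld('top0')
C=onz(K,T,160+216.5/3.3,110+193/3.3,.169);print('knob',C)
p=onz(K,T,160+222.5/3.3,110+267/3.3,.15)[:2];c=np.array([.5975,.0746])
L=onz(K,T,202.4,211.5,.125)[:2];print('lug',L)
a=np.arctan2(*(p-c)[::-1]);l=np.arctan2(*(L-c)[::-1]);print(p,np.hypot(*(p-c)),a,l,(a-l)%6.283)
E
```

```text
yaw now 0.3348 shift cm [ 38.978 -25.835  -2.519] rotvec [-0.0019 -0.0003  0.    ]
knob [0.59576938 0.07295867 0.169     ]
lug [0.48711329 0.14178722]
[0.53755617 0.07027568] 0.06009960316127122 -3.06957787445065 2.594834804150534 0.6185873213988167
```

Request:
servo_tool --increments "0 0 0 3 -2 -0.5 8.5;0 0 0 6 -4 -1 8.5;0 0 0 9 -6 -1.5 8.5;0 0 0 12 -8 -2 8.5;0 0 0 15 -10 -2.5 8.5;0 0 0 18 -12 -2.5 8.5;0 0 0 21 -14 -2.5 8.5;0 0 0 24 -16 -2.5 8.5;0 0 0 27 -18 -2.5 8.5;0 0 0 30 -20 -2.5 8.5"

```text
time: 0.98
eef_pos: [0.4401, -0.3483, 0.27]
tcp_rot: [0.986, 0.167, -0.0, -0.0]
contact_force: [0.7, -0.5, -0.2]
opening: 1.0
```

Request:
servo_tool --increments "0 0 0 3 -2 0 8.5;0 0 0 6 -4 0 8.5;0 0 0 8 -5 0 8.5;0 0 0 9 -5.8 0 8.5;0 0 0 9 -5.8 0 8.5;0 0 0 9 -5.8 0 8.5"

```text
time: 1.48
eef_pos: [0.5051, -0.2657, 0.27]
tcp_rot: [0.986, 0.167, -0.0, 0.0]
contact_force: [0.3, 0.3, -0.1]
opening: 0.997
```

Run:
```python
from h import *
s=ctrl.get_state();print(s['time'],s['eef_pos'],s['contact_force'],s['qpos'])
im,d,K,T=snap('wrist','wrist1')
snap('side','side1');
```

```text
1.4833 [ 0.50511922 -0.26570643  0.27000912] [ 0.31094871  0.25281281 -0.1295606 ] [-6.61650400e-01  3.90640807e-02  1.81107425e+00 -8.02773001e-04
  1.29207244e+00  5.73523163e-01]
```

View pics/wrist1.png

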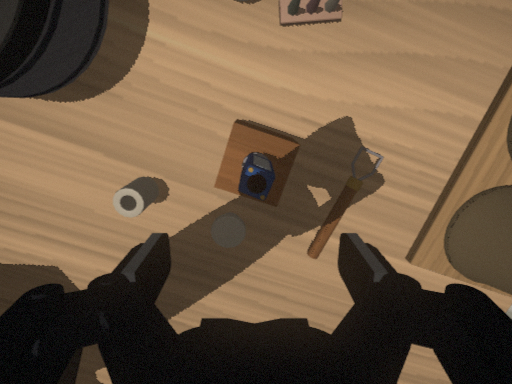

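Run:
```python
from h import *
im,d,K,T=ld('wrist1')
cv2.imwrite('pics/w1z.png',cv2.resize(im[110:220,200:320],None,fx=5,fy=5,interpolation=cv2.INTER_CUBIC)[:,:,::-1])
P=cloud(d,K,T)
hsv=cv2.cvtColor(im,cv2.COLOR_RGB2HSV)
m=(P[...,2]>.128)&(P[...,2]<.16);m[:120]=0;m[215:]=0;m[:,:220]=0;m[:,290:]=0
q=P[m];print(len(q),q[:,2].mean())
v,u=np.nonzero(m);qz=np.array([onz(K,T,a,b,.146)[:2] for a,b in zip(u,v)])
r=cv2.minAreaRect((qz*1000).astype(np.float32));print(r)
m=(abs(P[...,2]-.07)<.006);m[:100]=0;m[215:]=0;m[:,:200]=0;m[:,310:]=0
v,u=np.nonzero(m);qz=np.array([onz(K,T,a,b,.07)[:2] for a,b in zip(u,v)])
print('stand',len(qz),cv2.minAreaRect((qz*1000).astype(np.float32)))
x=T@[.505,-.2657,.27,1];print(K@x[:3]/x[2])
```

```text
981 0.14535386480454285
((509.34149169921875, -267.9709167480469), (28.43631362915039, 30.84801483154297), 86.61698150634766)
stand 3320 ((507.1785888671875, -268.45965576171875), (80.60739135742188, 79.98436737060547), 0.7090425491333008)
[250.6206593  251.38078311   1.        ]
```

View pics/w1z.png

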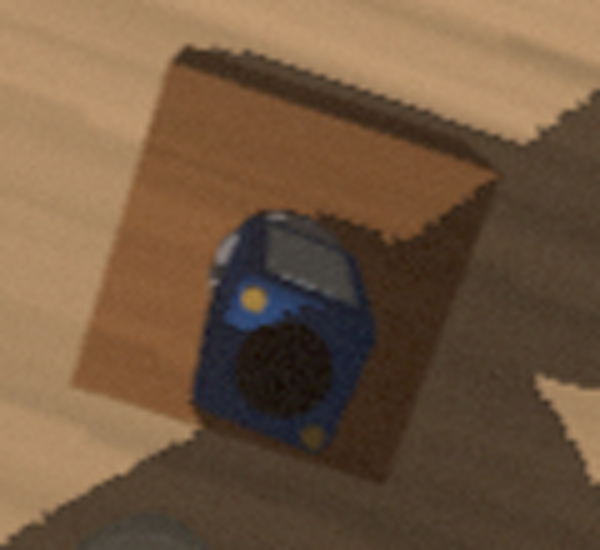

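Run:
```python
from h import *
inc([.5075,-.2675,.21],-.06)
```

```text
yaw now 0.3336 shift cm [0.248 0.168 6.015] rotvec [2.000e-04 7.000e-04 3.936e-01]
```

Request:
servo_tool --increments "0 0 0.1 0.1 0 1 8.5;0 0 0.2 0.2 0.1 2 8.5;0 0 0.3 0.25 0.17 3 8.5;0 0 0.39 0.25 0.17 4 8.5;0 0 0.39 0.25 0.17 5 8.5;0 0 0.39 0.25 0.17 5 8.5"

```text
time: 2.08
eef_pos: [0.5065, -0.2669, 0.2176]
tcp_rot: [1.0, -0.027, -0.002, -0.001]
contact_force: [-0.2, 0.2, 0.3]
opening: 0.992
```

Run:
```python
from h import *
im,d,K,T=snap('wrist','wrist2')
P=cloud(d,K,T)
m=(P[...,2]>.133)&(P[...,2]<.16);m[:100]=0;m[260:]=0;m[:,:190]=0;m[:,310:]=0
n,lab,st,ce=cv2.connectedComponentsWithStats(m.astype(np.uint8));k=1+st[1:,4].argmax();m=lab==k
q=P[m];print(len(q),q[:,2].mean())
v,u=np.nonzero(m);qz=np.array([onz(K,T,a,b,.146)[:2] for a,b in zip(u,v)])
print(cv2.minAreaRect((qz*1000).astype(np.float32)),qz.mean(0))
inc([.5075,-.2675,.115],-.06)
vis=im.copy();vis[m]=vis[m]//2+[127,0,0];cv2.imwrite('pics/w2z.png',cv2.resize(vis[80:280,170:340],None,fx=3,fy=3)[:,:,::-1])
```

```text
1416 0.1457634573757316
((509.5271911621094, -268.537841796875), (27.212387084960938, 30.807880401611328), 87.92704772949219) [ 0.50986802 -0.26879183]
yaw now -0.0547 shift cm [ 0.072  0.067 10.383] rotvec [-0.0015  0.0026  0.0053]
```

View pics/w2z.png

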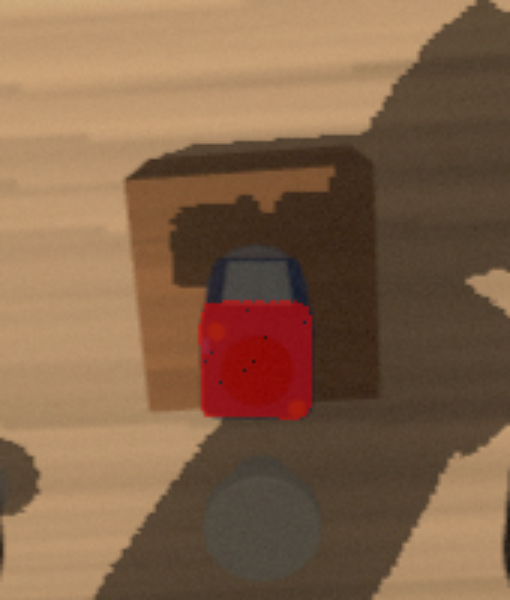

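Request:
servo_tool --increments "0 0 0 0.1 0.1 2.5 8.5;0 0 0 0.1 0.1 5 8.5;0 0 0 0.1 0.1 7.5 8.5;0 0 0 0.1 0.1 9.3 8.5;0 0 0 0.1 0.1 9.6 8.5;0 0 0 0.1 0.1 9.6 8.5"

```text
time: 2.63
eef_pos: [0.5086, -0.2675, 0.1235]
tcp_rot: [1.0, -0.027, -0.001, -0.001]
contact_force: [0.7, 0.9, 0.5]
opening: 0.999
```

Request:
servo_tool --increments "0 0 0 0 0 0 2;0 0 0 0 0 0 2;0 0 0 0 0 0 2;0 0 0 0 0 0 2;0 0 0 0 0 0 2;0 0 0 0 0 0 2;0 0 0 0 0 0 2;0 0 0 0 0 0 2" --grip_force 45

```text
time: 3.3
eef_pos: [0.5099, -0.2679, 0.1256]
tcp_rot: [1.0, -0.028, 0.001, 0.001]
contact_force: [-0.7, 1.0, 5.9]
opening: 0.324
```

Run:
```python
from h import *
print(ctrl.get_state())
snap('wrist','wrist3');snap('side','side3')
```

```text
{'time': 3.3, 'qpos': array([-6.59919316e-01,  1.98412402e-01,  1.91598838e+00,  1.65511127e-04,
        1.02517852e+00,  9.65938960e-01]), 'dq': array([-0.0023817 ,  0.00084454, -0.00140581,  0.00234351,  0.00157935,
       -0.00113678]), 'joint_efforts': array([-2.28723153e-01, -3.07277763e+01, -2.35015440e+01, -7.74076511e-02,
       -1.41432295e-01, -7.89556016e-04]), 'eef_pos': array([ 0.50992128, -0.26792957,  0.12556778]), 'tcp_rot': array([ 9.99619356e-01, -2.75703411e-02,  8.53842628e-04,  5.37924978e-04]), 'contact_force': array([-0.70438831,  1.01630459,  5.93823695]), 'wrist_torque': array([0.1372256 , 0.07659624, 0.01973051]), 'opening': 0.324187335731349}
```

View pics/wrist3.png

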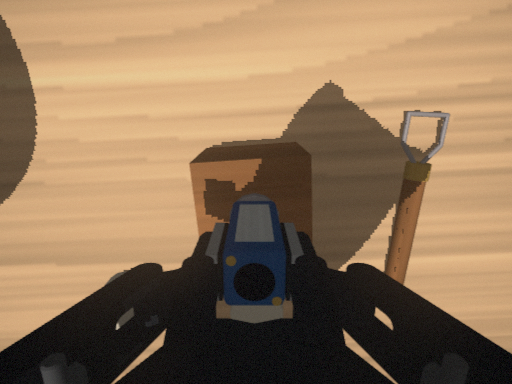

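Request:
servo_tool --increments "0 0 0 0 0 -0.5 2;0 0 0 0 0 -1.5 2;0 0 0 0 0 -3.5 2;0 0 0 0 0 -6 2;0 0 0 0 0 -9 2;0 0 0 0 0 -12 2;0 0 0 0 0 -14.5 2;0 0 0 0 0 -16 2;0 0 0 0 0 -16.5 2;0 0 0 0 0 -16.5 2"

```text
time: 4.23
eef_pos: [0.5095, -0.2677, 0.2909]
tcp_rot: [1.0, -0.028, 0.001, 0.001]
contact_force: [-1.0, -0.1, -1.7]
opening: 0.321
```

Run:
```python
from h import *
s=ctrl.get_state();print(s['eef_pos'],s['contact_force'],s['tcp_rot'])
snap('wrist','wrist4');im,d,K,T=snap('side','side4')
x=T@[*(s['eef_pos']),1];x=(K@x[:3]/x[2]).astype(int);print(x)
cv2.imwrite('pics/s4z.png',cv2.resize(im[x[1]-60:x[1]+90,x[0]-70:x[0]+90],None,fx=4,fy=4)[:,:,::-1])
```

```text
[ 0.50949623 -0.26771047  0.29090347] [-0.95362289 -0.14811034 -1.71465631] [ 9.99619293e-01 -2.75646603e-02  9.47939535e-04  7.48602085e-04]
[264 187   1]
```

View pics/s4z.png

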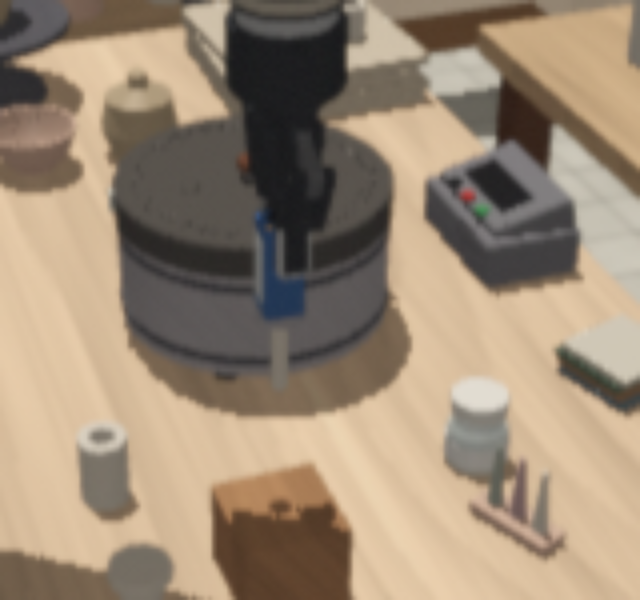

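View pics/wrist4.png

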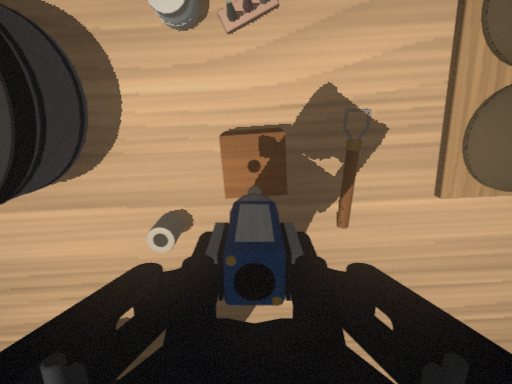

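Run:
```python
from h import *
im,d,K,T=ld('side4');print('tip side', onz(K,T,194+280/4,127+386/4,.175))
c,r=ray(K,T,264,223.5)
for y in (-.2677,-.27): print(c+r*(y-c[1])/r[1])
P=cloud(d,K,T);print(P[127+86:127+97:2,262:267].round(3).tolist())
im,d,K,T=ld('wrist4');print('headtop', onz(K,T,254.5,281,.2909-.1156+.136))
hsv=cv2.cvtColor(im,cv2.COLOR_RGB2HSV)
cv2.imwrite('pics/w4z.png',cv2.resize(im[170:330,190:320],None,fx=4,fy=4)[:,:,::-1])
c=np.array([.5965,.0740])
for p in ([.505,-.2657],):pass
l=2.595
for a in (l,l+.05,l+.62): print(c+.06*np.array([np.cos(a),np.sin(a)]))
```

```text
tip side [ 0.50717509 -0.26755807  0.175     ]
[ 0.50712514 -0.2677      0.17510848]
[ 0.5063157  -0.27        0.17686648]
[[[0.5, -0.272, 0.214], [0.503, -0.271, 0.213], [0.505, -0.273, 0.214], [0.508, -0.274, 0.214], [0.592, -0.047, 0.048]], [[0.501, -0.268, 0.205], [0.502, -0.273, 0.208], [0.506, -0.272, 0.206], [0.508, -0.272, 0.206], [0.592, -0.046, 0.04]], [[0.5, -0.271, 0.201], [0.503, -0.271, 0.2], [0.505, -0.272, 0.2], [0.508, -0.272, 0.199], [0.592, -0.047, 0.032]], [[0.499, -0.273, 0.196], [0.502, -0.273, 0.195], [0.505, -0.273, 0.194], [0.508, -0.274, 0.194], [0.592, -0.047, 0.024]], [[0.5, -0.271, 0.187], [0.503, -0.272, 0.187], [0.506, -0.272, 0.186], [0.509, -0.271, 0.186], [0.599, -0.027, 0.0]], [[0.5, -0.271, 0.181], [0.502, -0.274, 0.182], [0.504, -0.276, 0.183], [0.51, -0.268, 0.176], [0.596, -0.036, -0.002]]]
headtop [ 0.50670567 -0.26898068  0.3113    ]
[0.54524197 0.10518676]
[0.54374734 0.10258595]
[0.53666159 0.06959951]
```

View pics/w4z.png

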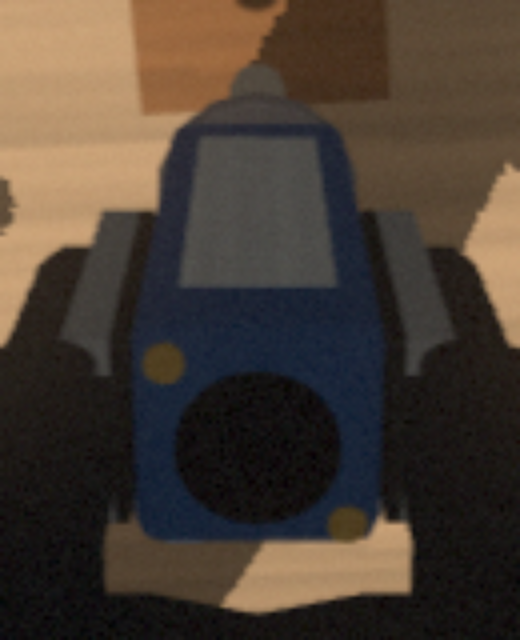

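Request:
servo_tool --increments "0 0 0 0.1 -1.5 -0.3 2;0 0 0 0.2 -4 -0.5 2;0 0 0 0.3 -7.5 -0.5 2;0 0 0 0.5 -11 -0.5 2;0 0 0 0.6 -14.5 -0.5 2;0 0 0 0.8 -18 -0.5 2;0 0 0 1 -21.5 -0.5 2;0 0 0 1.1 -25 -0.5 2;0 0 0 1.3 -28 -0.5 2;0 0 0 1.5 -31 -0.5 2"

```text
time: 5.17
eef_pos: [0.5401, 0.0438, 0.2925]
tcp_rot: [1.0, -0.027, -0.002, -0.0]
contact_force: [1.0, -0.2, -1.7]
opening: 0.321
```

Request:
servo_tool --increments "0 0 0 0.1 -2 0 2;0 0 0 0.2 -4 0 2;0 0 0 0.2 -5.5 0 2;0 0 0 0.2 -6.25 0 2;0 0 0 0.2 -6.25 0 2;0 0 0 0.2 -6.25 0 2;0 0 0 0.2 -6.25 0 2"

```text
time: 5.75
eef_pos: [0.5465, 0.1029, 0.2938]
tcp_rot: [1.0, -0.028, -0.001, 0.0]
contact_force: [-0.6, -0.0, -1.9]
opening: 0.324
```

Run:
```python
from h import *
s=ctrl.get_state();print(s['time'],s['eef_pos'],s['contact_force'],s['tcp_rot'],s['opening'])
im,d,K,T=snap('wrist','wrist5');im2,_,_,_=snap('top','top5')
im3,d3,K3,T3=snap('side','side5')
x=T3@[*(s['eef_pos']),1];x=(K3@x[:3]/x[2]).astype(int);print(x)
cv2.imwrite('pics/s5z.png',cv2.resize(im3[x[1]-40:x[1]+80,x[0]-80:x[0]+80],None,fx=5,fy=5)[:,:,::-1])
cv2.imwrite('pics/w5z.png',cv2.resize(im[100:330],None,fx=1.5,fy=1.5)[:,:,::-1])
```

```text
5.75 [0.54648031 0.10289455 0.29375068] [-0.62596847 -0.01102881 -1.92159969] [ 9.99611128e-01 -2.78784937e-02 -5.76345085e-04  2.24344675e-04] 0.32351505713886647
[238 131   1]
```

View pics/s5z.png

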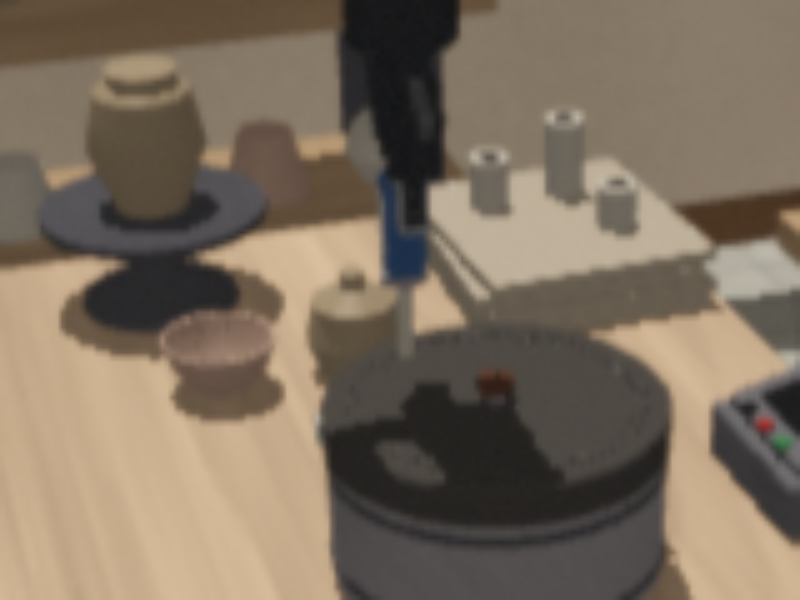

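View pics/wrist5.png

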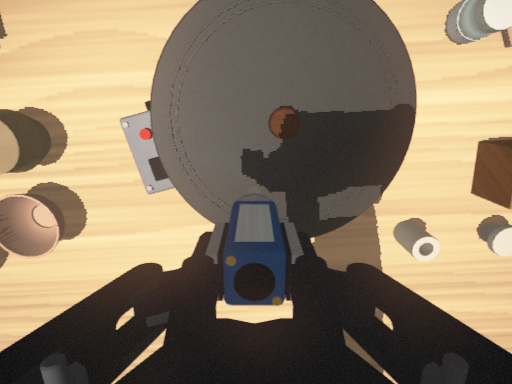

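Run:
```python
from h import *
im,d,K,T=ld('wrist5')
hsv=cv2.cvtColor(im,cv2.COLOR_RGB2HSV)
m=((hsv[...,0]<12)&(hsv[...,1]>120));m[:95]=0;m[150:]=0;m[:,:260]=0;m[:,310:]=0
v,u=np.nonzero(m);print('knob px',len(u),u.min(),u.max(),v.min(),v.max())
print('knob', onz(K,T,(u.min()+u.max())/2,v.mean(),.165))
print('head', onz(K,T,254.5,281,.2938-.1156+.136))
P=cloud(d,K,T);m=(abs(P[...,2]-.15)<.01).astype(np.uint8);m[:,:120]=0;m[:,430:]=0;m[240:]=0
cs,_=cv2.findContours(m,cv2.RETR_EXTERNAL,cv2.CHAIN_APPROX_NONE);c=max(cs,key=cv2.contourArea)[:,0]
q=np.array([onz(K,T,a,b,.15)[:2] for a,b in c])
from scipy.optimize import least_squares
c0=np.array([.597,.074]);sel=(abs(np.hypot(*(q-c0).T)-.124)<.006)&(c[:,1]>2)
f=least_squares(lambda p:np.hypot(*(q[sel]-p[:2]).T)-p[2],[.597,.074,.124],loss='soft_l1',f_scale=.001);print(sel.sum(),f.x)
```

```text
knob px 529 269 299 107 137
knob [0.60172753 0.07208495 0.165     ]
head [0.54380491 0.10160482 0.3142    ]
493 [0.60046366 0.0725049  0.1227137 ]
```

Request:
servo_tool --increments "0 0 0 0 0 0.4 2;0 0 0 0 0 0.9 2;0 0 0 0 0 1.4 2;0 0 0 0 0 1.9 2;0 0 0 0 0 2.2 2;0 0 0 0 0 2.4 2;0 0 0 0 0 2.5 2;0 0 0 0 0 2.5 2"

```text
time: 6.57
eef_pos: [0.5467, 0.1035, 0.269]
tcp_rot: [1.0, -0.028, -0.0, 0.0]
contact_force: [-0.2, -0.3, -2.1]
opening: 0.321
```

Request:
servo_tool --increments "0 0 0 0 0 0.05 2;0 0 0 0 0 0.1 2;0 0 0 0 0 0.15 2;0 0 0 0 0 0.15 2"

```text
time: 6.9
eef_pos: [0.5468, 0.1035, 0.2679]
tcp_rot: [1.0, -0.028, 0.0, -0.0]
contact_force: [-0.3, -0.1, -1.3]
opening: 0.322
```

Request:
servo_tool --increments "0 0 0 0 0 0.05 2;0 0 0 0 0 0.05 2;0 0 0 0 0 0.05 2"

```text
time: 7.15
eef_pos: [0.5468, 0.1035, 0.2673]
tcp_rot: [1.0, -0.028, -0.0, -0.0]
contact_force: [0.1, 0.4, -1.2]
opening: 0.32
```

Request:
servo_tool --increments "0 0 0 0 0 0.05 2;0 0 0 0 0 0.05 2;0 0 0 0 0 0.05 2"

```text
time: 7.4
eef_pos: [0.5467, 0.1035, 0.2668]
tcp_rot: [1.0, -0.028, -0.0, -0.0]
contact_force: [-0.4, 0.4, -1.2]
opening: 0.325
```

Request:
servo_tool --increments "0 0 0 0 0 0.05 2;0 0 0 0 0 0.05 2;0 0 0 0 0 0.05 2"

```text
time: 7.65
eef_pos: [0.5468, 0.1035, 0.2663]
tcp_rot: [1.0, -0.028, -0.0, 0.0]
contact_force: [1.0, 0.7, -0.5]
opening: 0.327
```

Request:
servo_tool --increments "0 0 0 0 0 0.05 2;0 0 0 0 0 0.05 2;0 0 0 0 0 0.05 2"

```text
time: 7.9
eef_pos: [0.5467, 0.1035, 0.2658]
tcp_rot: [1.0, -0.028, -0.0, -0.0]
contact_force: [-0.7, 0.2, -1.3]
opening: 0.323
```

Request:
servo_tool --increments "0 0 0 0 0 0.05 2;0 0 0 0 0 0.05 2;0 0 0 0 0 0.05 2"

```text
time: 8.15
eef_pos: [0.5468, 0.1035, 0.2655]
tcp_rot: [1.0, -0.028, 0.0, -0.0]
contact_force: [0.1, -0.1, -1.3]
opening: 0.322
```

Request:
servo_tool --increments "0 0 0 0 0 0.05 2;0 0 0 0 0 0.05 2;0 0 0 0 0 0.05 2"

```text
time: 8.4
eef_pos: [0.5469, 0.1035, 0.2653]
tcp_rot: [1.0, -0.028, 0.0, -0.0]
contact_force: [0.2, 0.2, 0.0]
opening: 0.321
```

Request:
servo_tool --increments "0 0 0 0 0 0.05 2;0 0 0 0 0 0.05 2;0 0 0 0 0 0.05 2"

```text
time: 8.65
eef_pos: [0.547, 0.1035, 0.2651]
tcp_rot: [1.0, -0.028, 0.0, -0.0]
contact_force: [-1.9, 0.0, 4.0]
opening: 0.319
```

Request:
servo_tool --increments "0 0 0 0 0 0 2;0 0 0 0 0 0 2;0 0 0 0 0 0 2"

```text
time: 8.9
eef_pos: [0.547, 0.1035, 0.2651]
tcp_rot: [1.0, -0.028, 0.001, -0.0]
contact_force: [-0.5, -0.4, 5.3]
opening: 0.325
```

Request:
servo_tool --increments "0 0 0 0 0 0 2;0 0 0 0 0 0 2"

```text
time: 9.07
eef_pos: [0.547, 0.1035, 0.2651]
tcp_rot: [1.0, -0.028, 0.001, -0.0]
contact_force: [-0.8, 0.8, 5.0]
opening: 0.32
```

Run:
```python
from h import *
s=ctrl.get_state();print(s['time'],s['eef_pos'],s['contact_force'],s['wrist_torque'])
im3,d3,K3,T3=snap('side','side6')
cv2.imwrite('pics/s6z.png',cv2.resize(im3[91:231,158:318],None,fx=5,fy=4.2)[:,:,::-1])
```

```text
9.0667 [0.54703396 0.10348012 0.26507148] [-0.76627535  0.75883954  4.9830665 ] [-0.01216906  0.32089888  0.01511928]
```

View pics/s6z.png

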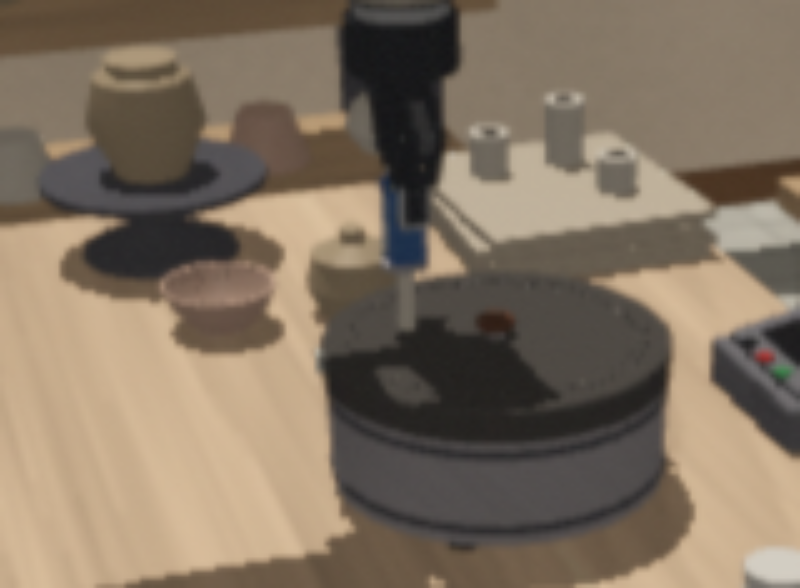

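Run:
```python
from h import *
c=np.array([.5985,.0735]);tip=np.array([.547,.1035])+[-.0026,-.0007]
r0=np.hypot(*(tip-c));a0=np.arctan2(*(tip-c)[::-1]);print(r0,a0,'rel lug',a0-2.595)
psi=-.0555;X=np.array([np.cos(psi),np.sin(psi)]);Y=np.array([np.sin(psi),-np.cos(psi)])
for a in np.arange(a0,a0+1.3,.05):
    p=c+.0605*np.array([np.cos(a),np.sin(a)])-tip
    print(round(a-2.595,3),(np.array([p@X,p@Y])*100).round(2))
```

```text
0.06152479175096819 2.645229448806291 rel lug 0.050229448806290655
0.05 [0.09 0.04]
0.1 [-0.03  0.32]
0.15 [-0.14  0.6 ]
0.2 [-0.23  0.89]
0.25 [-0.31  1.18]
0.3 [-0.38  1.48]
0.35 [-0.43  1.78]
0.4 [-0.46  2.08]
0.45 [-0.48  2.38]
0.5 [-0.49  2.68]
0.55 [-0.48  2.98]
0.6 [-0.45  3.28]
0.65 [-0.41  3.58]
0.7 [-0.35  3.88]
0.75 [-0.28  4.18]
0.8 [-0.2   4.47]
0.85 [-0.1   4.75]
0.9 [0.01 5.03]
0.95 [0.14 5.31]
1.0 [0.28 5.57]
1.05 [0.44 5.83]
1.1 [0.6  6.09]
1.15 [0.78 6.33]
1.2 [0.97 6.57]
1.25 [1.18 6.79]
1.3 [1.39 7.  ]
1.35 [1.61 7.21]
```

Request:
servo_tool --increments "0 0 0 -0.03 0.15 -0.02 2;0 0 0 -0.07 0.32 -0.03 2;0 0 0 -0.12 0.5 -0.03 2;0 0 0 -0.18 0.7 -0.03 2;0 0 0 -0.24 0.9 -0.03 2;0 0 0 -0.29 1.1 -0.03 2;0 0 0 -0.34 1.3 -0.03 2;0 0 0 -0.38 1.5 -0.03 2;0 0 0 -0.42 1.7 -0.03 2;0 0 0 -0.44 1.85 -0.03 2"

```text
time: 9.95
eef_pos: [0.5415, 0.0854, 0.2651]
tcp_rot: [1.0, -0.028, 0.0, -0.001]
contact_force: [1.1, 5.1, 6.0]
opening: 0.324
```

Request:
servo_tool --increments "0 0 0 -0.01 0.12 -0.03 2;0 0 0 -0.02 0.25 -0.03 2;0 0 0 -0.03 0.37 -0.03 2;0 0 0 -0.04 0.5 -0.03 2;0 0 0 -0.04 0.6 -0.03 2"

```text
time: 10.37
eef_pos: [0.5405, 0.0794, 0.265]
tcp_rot: [1.0, -0.028, -0.0, -0.0]
contact_force: [0.0, 5.3, 5.3]
opening: 0.324
```

Request:
servo_tool --increments "0 0 0 0 0.1 0 2;0 0 0 0 0.2 0 2;0 0 0 0 0.3 0 2"

```text
time: 10.62
eef_pos: [0.5401, 0.0753, 0.2644]
tcp_rot: [1.0, -0.027, -0.001, 0.001]
contact_force: [0.4, 0.6, 2.1]
opening: 0.324
```

Request:
servo_tool --increments "0 0 0 0 0.1 0 2;0 0 0 0 0.2 0.03 2;0 0 0 0 0.2 0.06 2"

```text
time: 10.87
eef_pos: [0.5398, 0.0733, 0.2633]
tcp_rot: [1.0, -0.028, -0.001, 0.001]
contact_force: [0.7, -0.7, 0.4]
opening: 0.319
```

Request:
servo_tool --increments "0 0 0 0 0.1 0.05 2;0 0 0 0 0.2 0.1 2;0 0 0 0 0.2 0.1 2"

```text
time: 11.12
eef_pos: [0.5399, 0.0719, 0.2625]
tcp_rot: [1.0, -0.028, -0.001, 0.0]
contact_force: [0.6, -0.3, -0.1]
opening: 0.325
```

Request:
servo_tool --increments "0 0 0 0 0.03 0.1 2;0 0 0 0 0.05 0.2 2;0 0 0 0 0.05 0.3 2;0 0 0 0 0.05 0.3 2"

```text
time: 11.45
eef_pos: [0.5404, 0.0715, 0.2602]
tcp_rot: [1.0, -0.028, 0.0, 0.0]
contact_force: [0.5, -1.0, -0.2]
opening: 0.324
```

Request:
servo_tool --increments "0 0 0 0 0 0.1 2;0 0 0 0 0 0.2 2;0 0 0 0 0 0.3 2;0 0 0 0 0 0.3 2"

```text
time: 11.78
eef_pos: [0.5405, 0.0714, 0.2573]
tcp_rot: [1.0, -0.028, 0.0, 0.001]
contact_force: [1.8, -1.4, 0.2]
opening: 0.32
```

Request:
servo_tool --increments "0 0 0 0.03 0.02 0.15 2;0 0 0 0.05 0.04 0.3 2;0 0 0 0.05 0.04 0.45 2;0 0 0 0.05 0.04 0.6 2;0 0 0 0.05 0.04 0.6 2"

```text
time: 12.2
eef_pos: [0.5406, 0.0712, 0.2508]
tcp_rot: [1.0, -0.028, -0.0, 0.0]
contact_force: [1.8, -3.0, -0.6]
opening: 0.32
```

Request:
servo_tool --increments "0 0 0 0 0 0.15 2;0 0 0 0 0 0.3 2;0 0 0 0 0 0.45 2;0 0 0 0 0 0.6 2;0 0 0 0 0 0.6 2"

```text
time: 12.62
eef_pos: [0.5407, 0.0713, 0.2449]
tcp_rot: [1.0, -0.028, -0.0, 0.0]
contact_force: [1.9, -3.4, -0.9]
opening: 0.322
```

Request:
servo_tool --increments "0 0 0 0.03 0.05 0 2;0 0 0 0.05 0.08 0 2;0 0 0 0.05 0.08 0 2"

```text
time: 12.87
eef_pos: [0.5408, 0.071, 0.2449]
tcp_rot: [1.0, -0.028, -0.001, -0.001]
contact_force: [0.8, -1.3, -1.6]
opening: 0.323
```

Centring reduces the side load. I'll keep going down, with a little more correction. The flange should seat at a TCP height of about 0.2055.

Request:
servo_tool --increments "0 0 0 0.02 0.03 0.2 2;0 0 0 0.03 0.05 0.4 2;0 0 0 0.03 0.05 0.6 2;0 0 0 0.03 0.05 0.8 2;0 0 0 0.03 0.05 1.0 2;0 0 0 0.03 0.05 1.2 2;0 0 0 0.03 0.05 1.4 2;0 0 0 0.03 0.05 1.5 2;0 0 0 0.03 0.05 1.5 2"

```text
time: 13.62
eef_pos: [0.5411, 0.0701, 0.2298]
tcp_rot: [1.0, -0.028, -0.001, -0.0]
contact_force: [-1.1, -0.3, -2.0]
opening: 0.321
```

Request:
servo_tool --increments "0 0 0 0 0.02 0.2 2;0 0 0 0 0.04 0.4 2;0 0 0 0 0.04 0.6 2;0 0 0 0 0.04 0.8 2;0 0 0 0 0.04 1.0 2;0 0 0 0 0.04 1.2 2;0 0 0 0 0.04 1.4 2;0 0 0 0 0.04 1.5 2;0 0 0 0 0.04 1.5 2"

```text
time: 14.37
eef_pos: [0.5412, 0.0696, 0.2149]
tcp_rot: [1.0, -0.028, -0.0, -0.0]
contact_force: [0.1, -0.4, -1.9]
opening: 0.323
```

Free. About 9.5 mm is left, so I'll slow down.

Request:
servo_tool --increments "0 0 0 0 0 0.2 2;0 0 0 0 0 0.4 2;0 0 0 0 0 0.55 2;0 0 0 0 0 0.65 2;0 0 0 0 0 0.7 2;0 0 0 0 0 0.75 2;0 0 0 0 0 0.75 2"

```text
time: 14.95
eef_pos: [0.5414, 0.0696, 0.2078]
tcp_rot: [1.0, -0.028, -0.0, -0.0]
contact_force: [-0.9, 0.5, -1.6]
opening: 0.32
```

Request:
servo_tool --increments "0 0 0 0 0 0.05 2;0 0 0 0 0 0.1 2;0 0 0 0 0 0.1 2;0 0 0 0 0 0.1 2"

```text
time: 15.28
eef_pos: [0.5414, 0.0696, 0.2068]
tcp_rot: [1.0, -0.028, -0.0, 0.0]
contact_force: [-0.5, 0.2, -2.1]
opening: 0.321
```

Request:
servo_tool --increments "0 0 0 0 0 0.05 2;0 0 0 0 0 0.1 2;0 0 0 0 0 0.1 2;0 0 0 0 0 0.1 2"

```text
time: 15.62
eef_pos: [0.5414, 0.0696, 0.2058]
tcp_rot: [1.0, -0.028, -0.0, -0.0]
contact_force: [-0.6, -0.3, -1.9]
opening: 0.321
```

Request:
servo_tool --increments "0 0 0 0 0 0.05 2;0 0 0 0 0 0.07 2;0 0 0 0 0 0.07 2"

```text
time: 15.87
eef_pos: [0.5415, 0.0696, 0.2056]
tcp_rot: [1.0, -0.028, 0.0, 0.0]
contact_force: [-1.0, -0.2, 0.6]
opening: 0.323
```

Request:
servo_tool --increments "0 0 0 0 0 0.05 2;0 0 0 0 0 0.05 2;0 0 0 0 0 0.05 2"

```text
time: 16.12
eef_pos: [0.5415, 0.0696, 0.2055]
tcp_rot: [1.0, -0.028, 0.0, 0.0]
contact_force: [-3.5, -1.0, 5.5]
opening: 0.321
```

Request:
servo_tool --increments "0 0 0 0 0 0.03 2;0 0 0 0 0 0.03 2;0 0 0 0 0 0.03 2"

```text
time: 16.37
eef_pos: [0.5416, 0.0696, 0.2056]
tcp_rot: [1.0, -0.028, 0.0, 0.0]
contact_force: [-3.4, -0.4, 6.1]
opening: 0.321
```

Run:
```python
from h import *
s=ctrl.get_state();print(s['time'],s['eef_pos'],s['contact_force'],s['wrist_torque'])
im3,d3,K3,T3=snap('side','side7')
cv2.imwrite('pics/s7z.png',cv2.resize(im3[91:231,158:318],None,fx=5,fy=4.2)[:,:,::-1])
```

```text
16.3667 [0.54155075 0.06963469 0.20556375] [-3.44120235 -0.42254232  6.12567138] [-0.01916903  0.78537137 -0.01215065]
```

View pics/s7z.png

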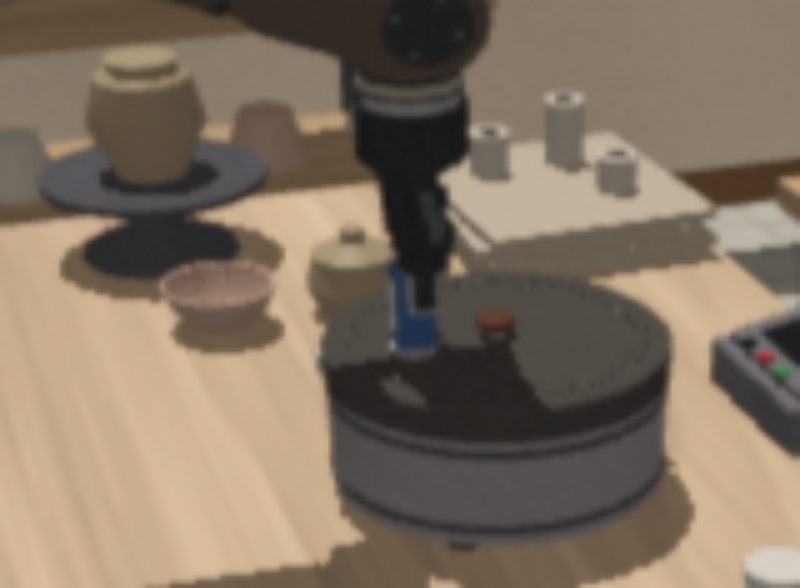

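Request:
servo_tool --increments "0 0 0 0 0 -0.05 2;0 0 0 0 0 -0.1 2;0 0 0 0 0 -0.12 2;0 0 0 0 0 -0.12 2"

```text
time: 16.75
eef_pos: [0.5415, 0.0696, 0.2056]
tcp_rot: [1.0, -0.028, 0.0, -0.0]
contact_force: [-2.2, -0.4, 3.6]
opening: 0.32
```

Request:
servo_tool --increments "0 0 0 0 0 0 3.2;0 0 0 0 0 0 3.6;0 0 0 0 0 0 4.5;0 0 0 0 0 0 5.5;0 0 0 0 0 0 6.5;0 0 0 0 0 0 6.5;0 0 0 0 0 0 6.5;0 0 0 0 0 0 6.5"

```text
time: 17.42
eef_pos: [0.5414, 0.0696, 0.2055]
tcp_rot: [1.0, -0.028, 0.0, -0.0]
contact_force: [-0.7, 0.2, -0.2]
opening: 0.76
```

Run:
```python
from h import *
s=ctrl.get_state();print(s['time'],s['eef_pos'],s['contact_force'],s['opening'])
snap('wrist','wrist8')
```

```text
17.4167 [0.54141562 0.06962711 0.20550082] [-0.66798434  0.21735432 -0.23285112] 0.7601024773681728
```

View pics/wrist8.png

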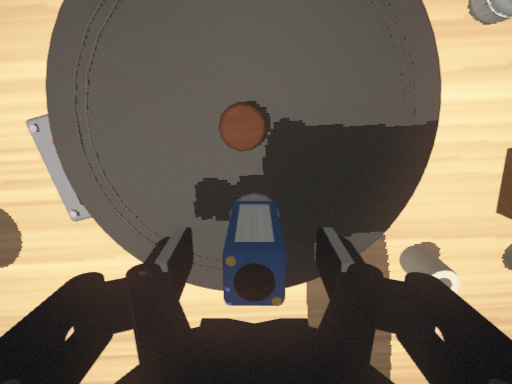

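Both jaws are clear of the head, which sits at about (254,255). I'll retreat straight up.

Request:
servo_tool --increments "0 0 0 0 0 -0.5 6.5;0 0 0 0 0 -1.5 6.5;0 0 0 0 0 -3 6.5;0 0 0 0 0 -5 6.5;0 0 0 0 0 -7 6.5;0 0 0 0 0 -9 6.5;0 0 0 0 0 -11 6.5;0 0 0 0 0 -12 6.5;0 0 0 0 0 -12 6.5;0 0 0 0 0 -12 6.5"

```text
time: 18.3
eef_pos: [0.5415, 0.0696, 0.3261]
tcp_rot: [1.0, -0.028, 0.001, 0.0]
contact_force: [0.6, -0.9, -0.5]
opening: 0.763
```

Request:
servo_tool --increments "0 0 0 -2 0 -1 6.5;0 0 0 -4 0 -2 6.5;0 0 0 -6 0 -3 6.5;0 0 0 -7 0 -3 6.5;0 0 0 -7 0 -3 6.5;0 0 0 -7 0 -3 6.5"

```text
time: 18.8
eef_pos: [0.4712, 0.0735, 0.3542]
tcp_rot: [1.0, -0.028, -0.001, -0.0]
contact_force: [0.1, 0.7, -0.2]
opening: 0.762
```

Run:
```python
from h import *
s=ctrl.get_state();print(s['time'],s['eef_pos'],s['contact_force'],s['opening'])
im,d,K,T=snap('wrist','wrist9');im3,d3,K3,T3=snap('side','side9')
cv2.imwrite('pics/s9z.png',cv2.resize(im3[91:291,158:358],None,fx=3,fy=3)[:,:,::-1])
P=cloud(d,K,T)
for z,n in ((.216+.02,'headtop'),):pass
for n,PP in (('w',P),('s',cloud(d3,K3,T3))):
    m=(PP[...,2]>.17)&(PP[...,2]<.25)&(abs(PP[...,0]-.54)<.03)&(abs(PP[...,1]-.07)<.03)
    q=PP[m];t=q[q[:,2]>.218-.006] if len(q) else q
    print(n,len(q),np.percentile(q[:,2],[50,90,98,100]).round(4) if len(q) else '',t.mean(0).round(4) if len(t) else '')
```

```text
18.8 [0.47123815 0.07348741 0.35416008] [ 0.0622013   0.72208814 -0.15343488] 0.7620467670458778
w 1039 [0.2266 0.2283 0.229  0.2297] [0.5392 0.069  0.2266]
s 162 [0.2046 0.2282 0.2301 0.2313] [0.5359 0.0622 0.2238]
```

View pics/s9z.png

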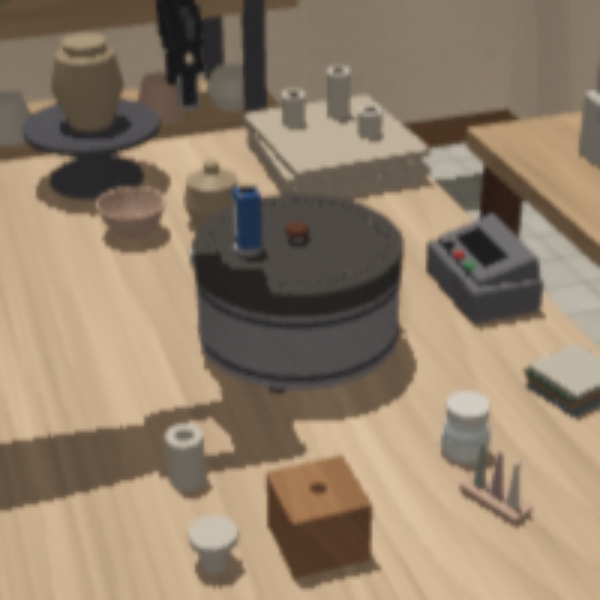

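View pics/wrist9.png

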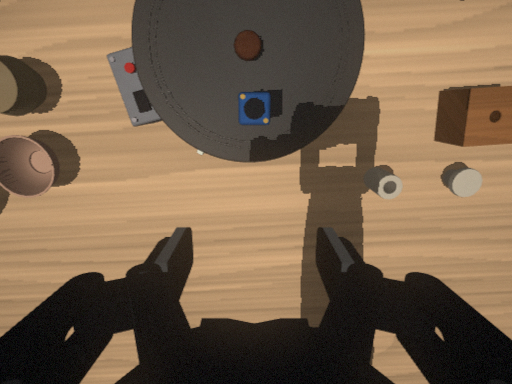

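The probe stands upright with its head top at 0.2266 m, against 0.226 m expected when the flange is seated, and nothing else has moved. I'm handing in.

```bash
python3 -c "
from plant import ctrl
print(ctrl.sign_off())"
```

```text
the job is handed in; nothing more can be done
None
```

The probe is fitted in the kiln lid's port and released. I handed the job in at about 19 s of the 72 s allowed; no verdict is reported.

**What I did:**
- I lifted the probe out of the stand and set its tip on the lid near the start mark, pressing with about 6–7 N.
- I slid it about 30 mm anticlockwise along the 60 mm circle until the height and the drag both fell. That agreed with a faint ring I had seen in the first top picture, about 0.62 rad from the lug.
- I lowered it in small steps, correcting sideways to ease the load from the port wall. The flange met the lid at the height I had worked out beforehand, with about 8 N. I then relaxed the press, opened the jaws and backed away.

**Last checks:**
- **Seating:** the wrist camera put the top of the head at 0.2266 m, against 0.226 m expected for a flat flange. In the pictures it looks upright.
- **Forces:** the measured contact forces stayed at about 8 N or less. The gripper is well clear, and its force reading is back to noise level.
- **Bystanders:** those I could see in the last pictures look unmoved, but I did not measure them. The turning tool was not in view.
- **Disagreement:** the top and wrist cameras differed by about 3–4 mm on the lid's centre. I used the middle value and relied on touch for the rest.

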